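# Ready a ball valve and its blind test cap for a shell test

### The job

We are about to shell-test the ball valve in the stand, so first swing its lever handle to half open (45 degrees, midway between across the pipe and along it) and leave it there. Then pick up the octagonal brass test cap that lies on its side, feel or look which end has the blind bore, turn it over and finish still holding it in the gripper with the bore facing straight up, at least 100 mm clear of the bench and touching nothing else, ready for me to lay the sealing washer in. Leave the washer, the wrench and the roll of tape where they are.

Things in the scene. Friction and masses are not known exactly. Their poses are not given: they have to be found in the camera images.
- stand: Valve test stand fixed to the bench: base plate, pipe clamps and a 1-inch brass ball valve, stem upright. Origin on the bench straight below the stem; z up; any yaw. The pipe runs along y, 85 mm up: open outlet 52 mm from the stem at -y; at +y clamps, a gauge (100 mm away, top 200 mm up), coupling (to 196 mm). Base plate 12 mm high, y -25 to 175, x -55 to 55 mm.
- handle (a joint): Angle of the valve's lever about the upright stem, rad. 0 = closed: lever square across the pipe, pointing to the stand's -x. Opens anticlockwise seen from above; 1.571 = fully open: lever along the pipe, over the outlet (stand's -y); 0.785 = half open. Stops at both ends. Stiff: about 0.5 N m (5 to 6 N at the grip point) turns it; it stays where it is left.
- handle_grip (a point): Middle of the lever's black plastic sleeve, 92 mm from the stem axis, 138 mm above the bench. The sleeve is 72 mm long (56 to 128 mm from the stem), 24 mm wide, 11 mm thick; from closed to half open it is free beneath for 90 mm. The point's -x axis points along the lever away from the stem, z is up; it turns with the lever.
- cap: Octagonal brass cap, 42 mm across flats, 38 mm long, about 0.3 kg, lying on a flat: two flats stand upright, its axis is level and points any way. Origin on the axis at mid-length (21 mm up as it lies). z runs along the axis, out of the bore; x and y are square to flats. One end is open: bore 33 mm wide, 26 mm deep, walls 4.5 mm at the flats; the other is closed by 12 mm of solid metal.
- cap_mouth (a point): Centre of the cap's open end, 19 mm from the cap's origin along its z axis; same axes as the cap.
- washer: Copper sealing washer, 31 mm across, 3 mm thick, flat on the bench. Bystander. Origin at the centre of its underside.
- wrench: Steel wrench, 200 mm long, lying flat on the bench. Bystander. Origin at its middle.
- tape: White roll of thread tape, 54 mm across, 14 mm high, flat on the bench. Bystander. Origin at the centre of its underside.
Mind the look-alikes: they are no part of the job. Several things have the shape of the cap; the one meant has the colours described above.

How it is judged:
By the outcome, as a careful person would: the job done as asked, in the order asked, and still so for the second after the job is handed in, while the arm keeps its last pose, push and grip.
It also fails if it takes over 48 s, if anything falls off the work surface, if the arm or the gripper's body presses on something with over 40 N, if the wrist force passes 120 N, or if a joint passes its speed limit or range.

### The arm

A 6-joint arm with a two-finger parallel gripper is mounted at the origin on the work surface. World frame = base frame: x ahead of the robot, y to its left, z up, the work surface at z = 0. Lengths are in m, angles in rad, forces in N, time in s.
With the tool pointing down it reaches from about 0.35 to 0.975 m from the base axis. Payload 4.9 kg.
Tool frame: the origin (TCP) lies on the centre line of the jaws, within the pads' length; the fingertips stand 25 mm ahead of it and the grasp point (between the pads) lies 6 mm ahead of it; z points along the fingers, y is the line along which they close (so a half turn about z gives the same grasp; the last joint's range is limited). The gripper opens to 85 mm and grips with 20 to 120 N. Pads are 22 mm wide; open, the fingers measure 114 mm over their backs; the gripper's body (76 mm by 85 mm) begins 54 mm behind the grasp point. The pads swing forward as they close: fully open they stand 13 mm farther back than shut.
Start: joints at [1.133, 0.053, 1.613, -0, 1.476, -0.119], TCP at [0.196, 0.593, 0.256] pointing down, gripper open.
Joint ranges: [-3.01, 3.01], [-1.01, 2.22], [0.06, 2.58], [-1.02, 4.17], [0.09, 2.62], [-3.14, 3.14]. Speed limits (rad/s): [2.57, 2.57, 3.14, 3.14, 3.14, 3.14].

### API

Orientations are given as a unit quaternion [w, x, y, z].
In Python, from plant import state, grab_frame, get_calibration, job gives the robot as it stands. The module is installed in compiled form; this text tells all that it offers.
- The arm moves only by the tool move_arm, never from a script. Its argument "targets" is a list that holds one entry, the list of rows, each a list of 5 numbers: the opening in per cent of the stroke, from 0 (shut) to 100 (fully open), then the shift along the tool's x, y, z as a fraction of full scale, then the turn about the tool's z as a fraction of full scale. A call has 1 to 5 rows; each row shifts and turns the commanded pose from where the row before left it, along the tool's axes as they then stand; what a row does not reach is not made up. Full scale, the value 1, is 0.6 m for a shift and 6 degrees for a turn. A row lasts 1/12 s, in which the tool goes at most 41.7 mm and 7.16 degrees, less where a joint would pass 70% of its speed; a pose out of reach is approached as far as the arm can. A call with a number of a shift or a turn outside -1 to 1 is refused whole. A call with a gripper value outside its range is refused whole. The fingers move at their own pace and stop on an object; the grip force is fixed at half the most. Time passes only in rows, so rows that do not move let the fingers close. It gives the time, the measured TCP pose, the force, the opening and the grip force at its end, in the units of the state.
- state(): the state, without advancing time (a new reading comes with each control period).
- grab_frame(name): name is "scene" or "top"; returns the picture (420x560x3 uint8, red, green, blue); there is no depth.
- get_calibration(name): a dict with "vertical_fov" (degrees; the focal length in pixels is half the picture's height over the tangent of half this angle, whatever the lens; pixels are square), "cx", "cy" (the principal point, pixels), "dist_coeffs" ([k1, k2, p1, p2, k3] as OpenCV has them; the pictures are not rectified), "R" (3x3) and "t" (3): a world point X has camera coordinates R X + t. Camera axes: x right, y down, z forward; pixel columns grow to the right and rows downward; lengths in m; the calibration is good to about 2 mm. A picture is of the moment at which its call begins. get_calibration takes no time and is no camera call.
- job.job_done(): hands the job in; it is judged then, once.
The state is a dict: "time": time; "joint_pos": joint angles; "joint_vel": joint speeds; "joint_efforts": joint torques, N m; "tool_pos": TCP position; "tool_rot": TCP orientation; "contact_force": force on the tool from outside, world axes, zero at the start; "ft_torque": the same for the moment, N m; "gripper_width": opening from 0.0 (shut) to 1.0 (fully open); "grasp_force": force on a finger pad.
Only numpy, scipy, OpenCV 4.12 (cv2) and the standard library are available. Lean on these libraries where they do the work, as an engineer would, in place of code of your own. Each camera call takes 0.05 s, during which the arm holds its last target. There are 200 camera calls.

## Working session

There is one attempt and no reset: what is moved stays moved. The work goes in short steps, Python scripts to look and compute and a tool call to move; the robot and the scene stay as the last step left them, time stands still between calls to the robot, and variables do not carry over. Pictures are saved under pics/ and viewed, at most 10 in all, crops included, and the job is handed in when it is done.

Besides the shell and the picture viewer there is one more tool, called after ">>>" in YAML: its name, and indented under it one key for each argument. move_arm: Moves the arm, as the interface text tells. Shift numbers are shares of 0.6 m and turn numbers shares of 6 degrees, none past 1 either way. Its arguments: {"type":"object","properties":{"targets":{"type":"array"}},"required":["targets"]}

```bash
mkdir -p pics; python3 - <<'E'
from plant import state, grab_frame, get_calibration
import cv2
for n in("scene","top"):
    f=grab_frame(n); cv2.imwrite(f"pics/{n}0.png",f[:,:,::-1]); print(get_calibration(n))
print(state())
E
```

```text
{'vertical_fov': 49.975643314664126, 'cx': 278.7878742570287, 'cy': 204.08481343657908, 'dist_coeffs': array([0.02988205, 0.        , 0.        , 0.        , 0.        ]), 'R': array([[ 0.13795949,  0.99031691,  0.0154787 ],
       [ 0.79331969, -0.10113267, -0.60034662],
       [-0.59296801,  0.09510307, -0.79959011]]), 't': array([-0.01376905, -0.38831509,  1.39299616])}
{'vertical_fov': 56.78879160788401, 'cx': 286.24328240132445, 'cy': 204.29496361249537, 'dist_coeffs': array([-0.08069928,  0.        ,  0.        ,  0.        ,  0.        ]), 'R': array([[ 0.02018226, -0.99978742, -0.00421868],
       [-0.98533028, -0.01917487, -0.16957762],
       [ 0.16946068,  0.00757926, -0.9855078 ]]), 't': array([-0.05155179,  0.56314998,  0.77100623])}
{'time': 0.1, 'joint_pos': array([ 1.13299562e+00,  5.33174286e-02,  1.61416955e+00,  2.06397078e-06,
        1.47600522e+00, -1.18990462e-01]), 'joint_vel': array([ 0.00070583,  0.00115088, -0.00310123,  0.00028739,  0.00193999,
       -0.00013687]), 'joint_efforts': array([-5.13465457e-04, -3.94902563e+01, -3.71364820e+01, -1.46595639e-04,
        3.86021959e-03,  3.15820692e-06]), 'tool_pos': array([0.19566809, 0.59303039, 0.25516175]), 'tool_rot': array([-2.61998734e-04,  1.58730925e-01,  9.87321422e-01, -9.12924651e-04]), 'contact_force': array([ 0.38228358, -0.55890564,  0.54401362]), 'ft_torque': array([ 0.03610708, -0.00590362,  0.00405747]), 'grasp_force': 0.0, 'gripper_width': 1.0018354812234023}
```

View pics/scene0.png

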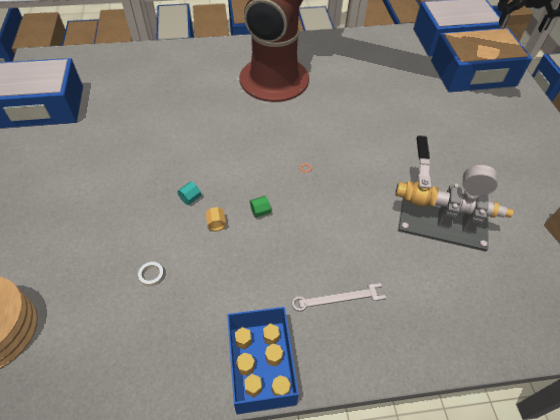

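View pics/top0.png

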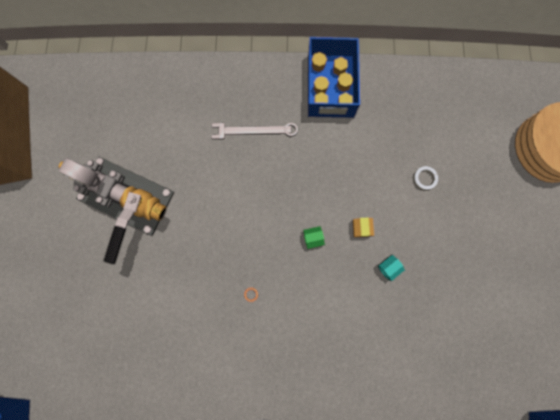

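The candidates for the cap (scene / top pixels) are:
- Loose brass one: (216,219) / (363,227)
- Green: (261,206) / (314,237)
- Teal: (190,192) / (391,267)
- Six brass ones standing in the blue bin: around (262,358) / (333,80)

I choose the loose brass one lying on its side and will check it in a crop. In the scene view the lever sleeve is at (423,148) and the valve stem at about (426,185). In the top view they are at (116,245) and about (131,198).

```bash
cat > h.py <<'E'
import numpy as np, cv2
from plant import state, grab_frame, get_calibration
def ray(n,uv):
    c=get_calibration(n); f=210/np.tan(np.radians(c['vertical_fov']/2))
    K=np.array([[f,0,c['cx']],[0,f,c['cy']],[0,0,1]])
    p=cv2.undistortPoints(np.array(uv,float).reshape(-1,1,2),K,c['dist_coeffs']).reshape(-1,2)
    return -c['R'].T@c['t'], np.c_[p,np.ones(len(p))]@c['R']
def plane(n,uv,z):
    o,d=ray(n,uv); return o+d*((z-o[2])/d[:,2])[:,None]
def proj(n,X):
    c=get_calibration(n); f=210/np.tan(np.radians(c['vertical_fov']/2))
    K=np.array([[f,0,c['cx']],[0,f,c['cy']],[0,0,1]])
    return cv2.projectPoints(np.array(X,float).reshape(-1,1,3),cv2.Rodrigues(c['R'])[0],c['t'],K,c['dist_coeffs'])[0].reshape(-1,2)
E
python3 - <<'E'
from h import *
a=cv2.imread('pics/scene0.png');b=cv2.imread('pics/top0.png')
r=lambda i,x,y,s,k:cv2.resize(i[y:y+s,x:x+s],(k,k),interpolation=cv2.INTER_CUBIC)
cv2.imwrite('pics/crop.png',np.vstack([np.hstack([r(a,190,194,50,300),r(b,338,202,50,300)]),np.hstack([r(a,390,125,120,300),r(b,60,150,120,300)])]))
# sleeve: dark pixels near
for n,i,(x,y,w,h) in(("scene",a,(405,125,35,45)),("top",b,(95,215,40,60))):
    m=(i[y:y+h,x:x+w].max(2)<45).astype(np.uint8)
    nn,l,s,c=cv2.connectedComponentsWithStats(m);k=1+s[1:,4].argmax()
    ct=cv2.findContours((l==k).astype(np.uint8),0,1)[0][0]
    print(n,s[k],c[k]+[x,y],cv2.minAreaRect(ct), plane(n,[c[k]+[x,y]],.1435))
for n,i,(x,y,w,h) in(("scene",a,(195,200,40,40)),("top",b,(345,207,40,40))):
    hsv=cv2.cvtColor(i[y:y+h,x:x+w],cv2.COLOR_BGR2HSV)
    m=((hsv[...,1]>110)&(hsv[...,0]<35)).astype(np.uint8)
    nn,l,s,c=cv2.connectedComponentsWithStats(m);k=1+s[1:,4].argmax()
    ct=cv2.findContours((l==k).astype(np.uint8),0,1)[0][0]
    print(n,s[k],c[k]+[x,y],cv2.minAreaRect(ct), plane(n,[c[k]+[x,y]],.025),cv2.approxPolyDP(ct,1.5,True).reshape(-1,2).tolist())
E
```

```text
scene [ 12  12  12  21 195] [422.14358974 147.04615385] ((17.079998016357422, 22.059999465942383), (21.354625701904297, 9.192388534545898), 81.8698959350586) [[0.46998154 0.27455374 0.1435    ]]
top [ 10  12  20  36 370] [114.32432432 244.65675676] ((19.295373916625977, 29.654804229736328), (10.379969596862793, 35.67369079589844), 17.354022979736328) [[0.46520541 0.27725325 0.1435    ]]
scene [ 11   7  20  24 379] [215.35092348 218.91029024] ((20.34615707397461, 18.76923179626465), (22.946426391601562, 17.86100196838379), 82.87498474121094) [[ 0.52511097 -0.2076622   0.025     ]] [[22, 7], [16, 8], [11, 12], [12, 24], [14, 29], [23, 30], [30, 26], [27, 9]]
top [  8  11  21  19 369] [362.8401084  227.05149051] ((18.0, 20.0), (18.0, 20.0), 90.0) [[ 0.5215364  -0.20602291  0.025     ]] [[8, 13], [9, 29], [28, 27], [26, 11]]
```

View pics/crop.png

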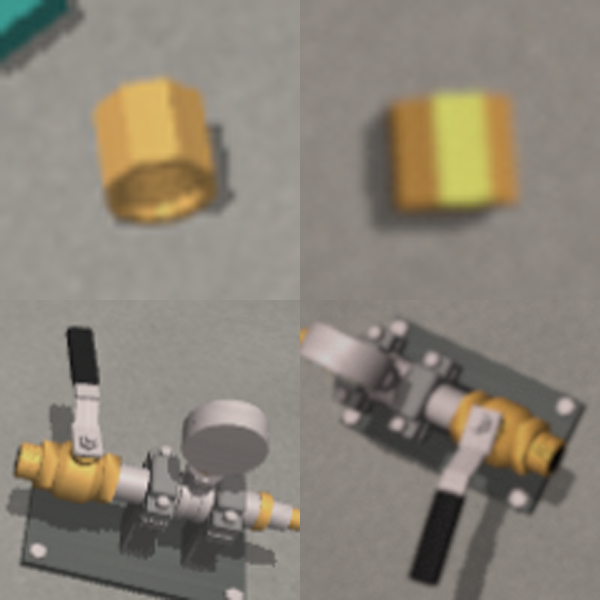

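The crop confirms the choice. The loose brass octagonal cap's open bore is in the lower face in the scene view, about (216,229), so it faces roughly world +x. The lever lies nearly square across the pipe, with the black sleeve away from the stem. Next I'll measure both poses.

```bash
python3 - <<'E'
from h import *
def tri(a,b):
    o1,d1=ray("scene",[a]);o2,d2=ray("top",[b]);d1=d1[0];d2=d2[0]
    s=np.linalg.lstsq(np.c_[d1,-d2],o2-o1,rcond=None)[0]
    p,q=o1+s[0]*d1,o2+s[1]*d2; return (p+q)/2,np.linalg.norm(p-q)
stem,e=tri((424.4,181),(134,199.2)); print("stem",stem,e)
slv,e=tri((422.1,147),(114.3,244.7)); print("sleeve",slv,e)
print("outlet tri",tri((397+1,190),(161,211)))
st=plane("top",[(134,199.2)],.135)[0];sl=plane("top",[(114.3,244.7)],.1435)[0];d=sl-st
print("top lever",st,np.hypot(d[0],d[1]),np.degrees(np.arctan2(d[1],d[0])))
bl=plane("top",[(100,160),(166.8,192),(146.8,228.8)],.015);print("bolts",bl)
v=bl[1]-bl[0];print("-y dir deg",np.degrees(np.arctan2(v[1],v[0])),np.linalg.norm(v)); v=bl[2]-bl[1];print("-x dir",np.degrees(np.arctan2(v[1],v[0])),np.linalg.norm(v))
v=[ -1*np.array(0)]
# cap: bright top flat in top view
b=cv2.imread('pics/top0.png');a=cv2.imread('pics/scene0.png')
h=cv2.cvtColor(b[207:247,345:385],cv2.COLOR_BGR2HSV)
m=((h[...,1]>110)&(h[...,0]>=24)&(h[...,0]<35)).astype(np.uint8)
nn,l,s,c=cv2.connectedComponentsWithStats(m);k=1+s[1:,4].argmax();print("flat",s[k],c[k]+[345,207],plane("top",[c[k]+[345,207]],.042))
ys,xs=np.nonzero(l==k);P=plane("top",np.c_[xs+345,ys+207],.042)[:,:2];w,V=np.linalg.eigh(np.cov(P.T));print("axis",np.degrees(np.arctan2(V[1,1],V[0,1])),np.sqrt(12*w))
q=plane("top",np.array([[8,13],[9,29],[28,27],[26,11]])+[345,207],.025);print(q)
E
```

```text
stem [0.55490736 0.25455233 0.12712093] 0.0018499543955820378
sleeve [0.46525075 0.27842364 0.13870203] 0.001931792165043298
outlet tri (array([0.5390426 , 0.21224129, 0.08340885]), np.float64(0.0019248307039507406))
top lever [0.55332006 0.25031214 0.135     ] 0.09223087505148257 162.99014294879908
bolts [[0.66437394 0.38852404 0.015     ]
 [0.59233439 0.22637321 0.015     ]
 [0.50912806 0.26521056 0.015     ]]
-y dir deg -113.95437701385117 0.17743333304138612
-x dir 154.9787366730324 0.09182392197456268
flat [ 15  11  10  19 162] [364.5        226.84567901] [[ 0.520064   -0.20628157  0.042     ]]
axis -176.3979435172291 [0.01825378 0.04037085]
[[ 0.53644735 -0.18487195  0.025     ]
 [ 0.50191038 -0.18677091  0.025     ]
 [ 0.50691767 -0.22780167  0.025     ]
 [ 0.54152335 -0.22399478  0.025     ]]
```

Cap centre is about (0.521,−0.206) with the bore pointing about 4° off +x. The stem is at about (0.5545,0.2535). The lever points at about 164° and the stand's −x at about 155.5°, so the target lever direction is about 200.5°. I'm moving over the sleeve now.

>>> move_arm:
  targets:
    - [[60,-0.049,-0.03,0,0],[60,-0.049,-0.03,0,0],[60,-0.049,-0.03,0,0],[60,-0.049,-0.03,0,0],[60,-0.049,-0.03,0,0]]

```text
time: 0.52
tool_pos: [0.3077, 0.4605, 0.2557]
tool_rot: [-0.0, 0.158, 0.987, -0.0]
contact_force: [0.5, 0.1, 0.1]
gripper_width: 0.601
grasp_force: 0.0
```

>>> move_arm:
  targets:
    - [[60,-0.049,-0.03,0,0],[60,-0.049,-0.03,0,0],[60,-0.049,-0.03,0,0],[60,-0.049,-0.03,0,0],[60,-0.049,-0.03,0,0]]

```text
time: 0.93
tool_pos: [0.4192, 0.3288, 0.2558]
tool_rot: [-0.0, 0.159, 0.987, -0.0]
contact_force: [1.0, -0.1, -1.1]
gripper_width: 0.604
grasp_force: 0.0
```

>>> move_arm:
  targets:
    - [[60,-0.05,-0.028,0,0],[60,-0.05,-0.028,0,0],[60,0,0,0,-0.4],[60,0,0,0,0]]

```text
time: 1.27
tool_pos: [0.4659, 0.2782, 0.2557]
tool_rot: [-0.001, 0.139, 0.99, -0.0]
contact_force: [-0.5, 0.3, -0.2]
gripper_width: 0.595
grasp_force: 0.0
```

>>> move_arm:
  targets:
    - [[60,0,0,0.062,0],[60,0,0,0.062,0],[60,0,0,0.062,0],[60,0,0,0,0],[60,0,0,0,0]]

```text
time: 1.68
tool_pos: [0.4628, 0.2796, 0.1424]
tool_rot: [-0.003, 0.138, 0.99, -0.001]
contact_force: [-0.0, 0.2, 0.5]
gripper_width: 0.599
grasp_force: 0.0
```

>>> move_arm:
  targets:
    - [[26,0,0,0,0],[26,0,0,0,0],[26,0,0,0,0],[26,0,0,0,0],[26,0,0,0,0]]

```text
time: 2.1
tool_pos: [0.4665, 0.2804, 0.1483]
tool_rot: [0.002, 0.138, 0.99, 0.001]
contact_force: [-3.1, -1.5, 6.6]
gripper_width: 0.271
grasp_force: 42.8
```

>>> move_arm:
  targets:
    - [[20,-0.0005,-0.0122,0,-0.76],[20,-0.0005,-0.0122,0,-0.76],[20,-0.0005,-0.0122,0,-0.76],[20,-0.0005,-0.0122,0,-0.76]]

```text
time: 2.43
tool_pos: [0.4636, 0.2522, 0.1484]
tool_rot: [0.003, -0.022, 1.0, 0.002]
contact_force: [-0.5, 3.0, 4.0]
gripper_width: 0.267
grasp_force: 59.1
```

>>> move_arm:
  targets:
    - [[20,-0.0005,-0.0122,0,-0.76],[20,-0.0005,-0.0122,0,-0.76],[20,-0.0005,-0.0122,0,-0.76],[20,-0.0005,-0.0122,0,-0.76],[20,0,0,0,0]]

```text
time: 2.85
tool_pos: [0.4702, 0.2227, 0.1484]
tool_rot: [0.004, -0.179, 0.984, 0.001]
contact_force: [1.4, 1.2, 5.9]
gripper_width: 0.268
grasp_force: 60.1
```

```bash
python3 - <<'E'
from h import *
s=state();print(s['tool_pos'],s['tool_rot'],s['contact_force'],s['grasp_force'])
a=grab_frame("scene")[:,:,::-1];b=grab_frame("top")[:,:,::-1]
cv2.imwrite('pics/s1.png',a);cv2.imwrite('pics/t1.png',b)
cv2.imwrite('pics/c1.png',np.hstack([cv2.resize(a[100:260,360:520],(400,400)),cv2.resize(b[140:300,50:210],(400,400))]))
E
```

```text
[0.47016006 0.22272198 0.14838746] [ 3.82924589e-03 -1.79392266e-01  9.83769752e-01  9.08904552e-04] [1.36807271 1.21029243 5.88626432] 60.109723806381226
```

View pics/c1.png

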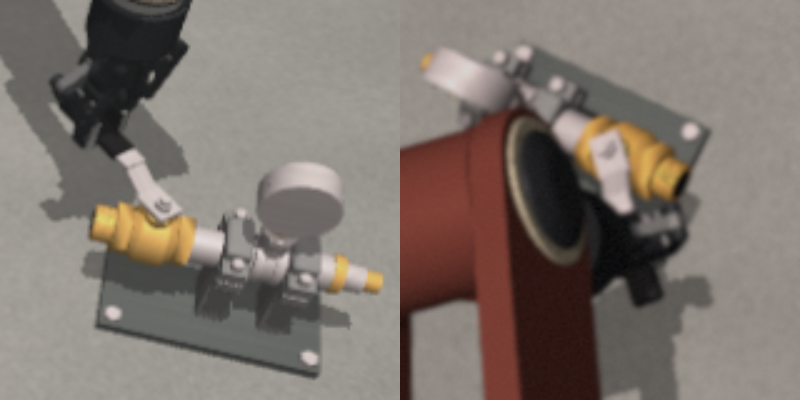

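Lever swung; the tool is at about 200.7°. I'll release, rise, and go above the cap's mouth end.

>>> move_arm:
  targets:
    - [[60,0,0,0,0],[60,0,0,0,0],[60,0,0,0,0],[60,0,0,-0.062,0],[60,0,0,-0.062,0]]

```text
time: 3.37
tool_pos: [0.4651, 0.2214, 0.2162]
tool_rot: [-0.004, -0.178, 0.984, -0.001]
contact_force: [0.7, 0.5, 0.6]
gripper_width: 0.602
grasp_force: 0.0
```

>>> move_arm:
  targets:
    - [[70,0,0,-0.062,0],[70,0.012,-0.059,0,0],[70,0.012,-0.059,0,0],[70,0.012,-0.059,0,0],[70,0.012,-0.059,0,0]]

```text
time: 3.78
tool_pos: [0.4902, 0.0782, 0.2562]
tool_rot: [-0.0, -0.179, 0.984, -0.0]
contact_force: [1.4, -0.8, -0.5]
gripper_width: 0.697
grasp_force: 0.0
```

>>> move_arm:
  targets:
    - [[70,0.012,-0.059,0,0],[70,0.012,-0.059,0,0],[70,0.012,-0.059,0,0],[70,0.012,-0.059,0,0],[70,0.012,-0.059,0,0]]

```text
time: 4.2
tool_pos: [0.5187, -0.1006, 0.2559]
tool_rot: [-0.0, -0.178, 0.984, 0.0]
contact_force: [1.4, -0.1, -0.7]
gripper_width: 0.699
grasp_force: 0.0
```

>>> move_arm:
  targets:
    - [[70,0.012,-0.059,0,0],[70,0.012,-0.059,0,0],[70,0.012,-0.059,0,0.9],[70,0,0,0,0.9],[70,0,0,0,0.82]]

```text
time: 4.62
tool_pos: [0.5359, -0.2078, 0.2553]
tool_rot: [-0.001, -0.038, 0.999, 0.0]
contact_force: [0.0, 1.0, -0.4]
gripper_width: 0.703
grasp_force: 0.0
```

```bash
python3 - <<'E'
from h import *
s=state();print(s['tool_pos'],s['tool_rot'],s['contact_force'],s['time'])
a=grab_frame("scene")[:,:,::-1];b=grab_frame("top")[:,:,::-1]
cv2.imwrite('pics/s2.png',a);cv2.imwrite('pics/t2.png',b)
cv2.imwrite('pics/c2.png',np.hstack([cv2.resize(a[100:260,360:520],(400,400)),cv2.resize(b[140:300,50:210],(400,400))]))
for n,i,(x,y,w,h) in(("scene",a,(380,125,60,60)),("top",b,(85,195,85,70))):
    m=(i[y:y+h,x:x+w].max(2)<45).astype(np.uint8)
    nn,l,st,c=cv2.connectedComponentsWithStats(m)
    for k in range(1,nn):
        if st[k,4]>60: print(n,st[k],c[k]+[x,y],plane(n,[c[k]+[x,y]],.1435))
E
```

```text
[ 0.53585506 -0.20784931  0.25531189] [-8.54332956e-04 -3.83740251e-02  9.99262981e-01  4.46439409e-04] [ 0.04269456  1.04357685 -0.44485734] 4.6167
scene [  7  15  25  23 205] [398.91219512 150.90731707] [[0.47498363 0.21868199 0.1435    ]]
top [ 50  31  19  36 246] [143.48373984 242.59349593] [[0.47052042 0.22183301 0.1435    ]]
```

View pics/c2.png

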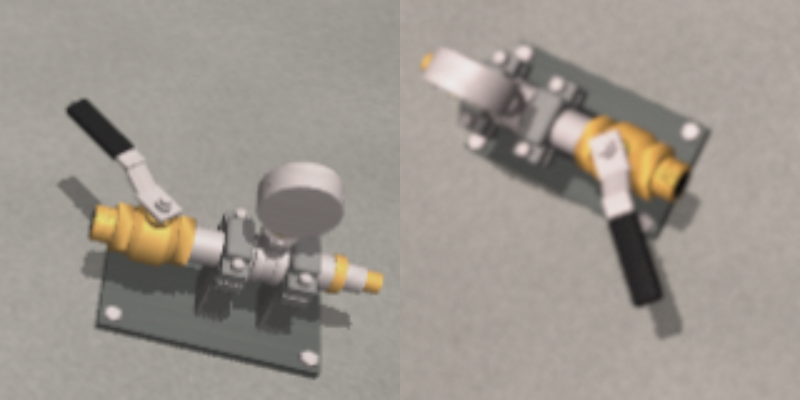

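The lever now sits diagonally, with the sleeve at scene (399,151) and top (143,243). I'll refine the stand yaw from the plate bolts and the sleeve axis from its mask.

```bash
python3 - <<'E'
from h import *
b=cv2.imread('pics/t2.png');a=cv2.imread('pics/s2.png');a0=cv2.imread('pics/scene0.png');b0=cv2.imread('pics/top0.png')
ang=lambda v:np.degrees(np.arctan2(v[1],v[0]))%360
def bolt(i,u,v,r=5):
    u,v=int(u),int(v);g=i[v-r:v+r+1,u-r:u+r+1].min(2).astype(float);g=np.clip(g-130,0,None)
    ys,xs=np.mgrid[-r:r+1,-r:r+1];return u+(xs*g).sum()/g.sum(),v+(ys*g).sum()/g.sum()
B=[bolt(b,*p) for p in((100,161),(166,192),(80,197),(148,229))];print(B)
W=plane("top",B,.015);print("top: y-edge +x side",ang(W[1]-W[0])-90,"other",ang(W[3]-W[2])-90,"x",ang(W[3]-W[1]),ang(W[2]-W[0]),np.linalg.norm(W[1]-W[0]),np.linalg.norm(W[3]-W[1]))
mid=(W[1]+W[3])/2;print("midline dir", ang(mid-(W[0]+W[2])/2)-90,mid)
B=[bolt(a,*p) for p in((484,243),(405,225))];W2=plane("scene",B,.015);print("scene edge",B,ang(W2[1]-W2[0])-90)
for n,i,(x,y,w,h) in(("scene",a,(380,125,60,60)),("top",b,(85,195,85,70)),("scene",a0,(405,125,35,45)),("top",b0,(95,215,40,60))):
    m=(i[y:y+h,x:x+w].max(2)<55).astype(np.uint8)
    nn,l,st,c=cv2.connectedComponentsWithStats(m);k=1+st[1:,4].argmax()
    ys,xs=np.nonzero(l==k);P=plane(n,np.c_[xs+x,ys+y],.14)[:,:2];w_,V=np.linalg.eigh(np.cov(P.T));print(n,"sleeve axis",ang(V[:,1])%180,np.sqrt(12*w_),P.mean(0))
E
```

```text
[(np.float64(98.68663761801017), np.float64(159.96732026143792)), (np.float64(165.91898470097357), np.float64(191.65507649513214)), (np.float64(78.75183823529412), np.float64(196.4875)), (np.float64(148.30769230769232), np.float64(228.52307692307693))]
top: y-edge +x side 156.39441343089075 other 157.71803586649204 x 158.11832618282932 156.22042118682674 0.17815583563328802 0.08972847422998764
midline dir 157.06181037670586 [0.55145016 0.24514836 0.015     ]
scene edge [(np.float64(484.2670025188917), np.float64(242.70831234256926)), (np.float64(404.8111638954869), np.float64(224.65023752969122))] 156.61268276087105
scene sleeve axis 22.559859679484617 [0.02237876 0.06731708] [0.47197686 0.22079294]
top sleeve axis 22.71341595219411 [0.02089714 0.06707692] [0.46931342 0.22194181]
scene sleeve axis 165.94016094839034 [0.02241639 0.06729989] [0.4664988  0.27716253]
top sleeve axis 166.80019992596024 [0.02155738 0.06610997] [0.4654386  0.27889484]
```

Half open is confirmed: the lever is at 202.6° against stand −x at 156.9°, so the handle is at about 45.7°. Next is the cap. I can't tilt the tool, so the plan is a light pinch at the mouth end so the cap pivots and hangs closed-end-down.

>>> move_arm:
  targets:
    - [[70,-0.007,0.0045,0,0],[70,0,0,0.062,0],[70,0,0,0.062,0],[70,0,0,0.062,0],[70,0,0,0.062,0]]

```text
time: 5.13
tool_pos: [0.5405, -0.2019, 0.1063]
tool_rot: [0.001, -0.044, 0.999, -0.0]
contact_force: [0.6, -0.5, 0.3]
gripper_width: 0.701
grasp_force: 0.0
```

>>> move_arm:
  targets:
    - [[65,0,0,0.062,0],[62,0,0,0.058,0],[58,0,0,0,0],[54,0,0,0,0],[52,0,0,0,0]]

```text
time: 5.55
tool_pos: [0.5415, -0.2029, 0.0375]
tool_rot: [0.001, -0.043, 0.999, -0.001]
contact_force: [0.2, 0.9, 0.5]
gripper_width: 0.518
grasp_force: 0.2
```

>>> move_arm:
  targets:
    - [[51,0,0,0,0],[51,0,0,0,0],[50,0,0,0,0],[50,0,0,0,0]]

```text
time: 5.88
tool_pos: [0.5412, -0.2034, 0.0372]
tool_rot: [0.001, -0.043, 0.999, -0.001]
contact_force: [0.4, -0.5, -0.4]
gripper_width: 0.502
grasp_force: 0.0
```

>>> move_arm:
  targets:
    - [[49,0,0,0,0],[49,0,0,0,0],[49,0,0,0,0]]

```text
time: 6.13
tool_pos: [0.5411, -0.2033, 0.037]
tool_rot: [0.001, -0.043, 0.999, -0.0]
contact_force: [-0.0, 1.3, 6.0]
gripper_width: 0.488
grasp_force: 4.2
```

Partial grip force works (4.2 N). I'll lift slowly.

>>> move_arm:
  targets:
    - [[49,0,0,-0.008,0],[49,0,0,-0.008,0],[49,0,0,-0.008,0],[49,0,0,-0.008,0],[49,0,0,0,0]]

```text
time: 6.55
tool_pos: [0.5406, -0.203, 0.0557]
tool_rot: [0.001, -0.043, 0.999, -0.0]
contact_force: [0.1, -0.2, -1.2]
gripper_width: 0.492
grasp_force: 2.9
```

```bash
python3 - <<'E'
from h import *
s=state();print(s['tool_pos'],s['contact_force'],s['grasp_force'],s['gripper_width'])
a=grab_frame("scene")[:,:,::-1];b=grab_frame("top")[:,:,::-1]
cv2.imwrite('pics/c3.png',np.hstack([cv2.resize(a[180:260,170:250],(400,400),interpolation=2),cv2.resize(b[180:280,310:410],(400,400))]))
E
```

```text
[ 0.54055411 -0.20303461  0.0556544 ] [ 0.06363245 -0.23013152 -1.23061533] 2.883101785960239 0.4924776812624882
```

View pics/c3.png

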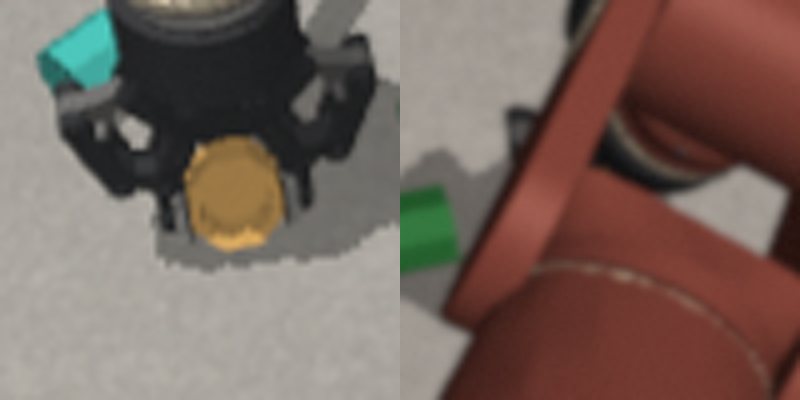

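The cap has pivoted well: the bore, at about (236,190) in the left crop, now tilts up toward the camera. I'll lift a little more.

>>> move_arm:
  targets:
    - [[49,0,0,-0.008,0],[49,0,0,-0.008,0],[49,0,0,-0.008,0],[49,0,0,0,0],[49,0,0,0,0]]

```text
time: 7.07
tool_pos: [0.541, -0.2032, 0.0703]
tool_rot: [0.001, -0.043, 0.999, -0.001]
contact_force: [-0.3, 0.4, 0.6]
gripper_width: 0.491
grasp_force: 0.0
```

```bash
python3 - <<'E'
from h import *
s=state();print(s['tool_pos'],s['contact_force'],s['grasp_force'],s['gripper_width'])
a=grab_frame("scene")[:,:,::-1]
cv2.imwrite('pics/c4.png',cv2.resize(a[180:260,170:250],(480,480),interpolation=2))
E
```

```text
[ 0.54101971 -0.20324693  0.07027374] [-0.27911004  0.39904221  0.60394195] 0.0 0.4913306341687856
```

View pics/c4.png

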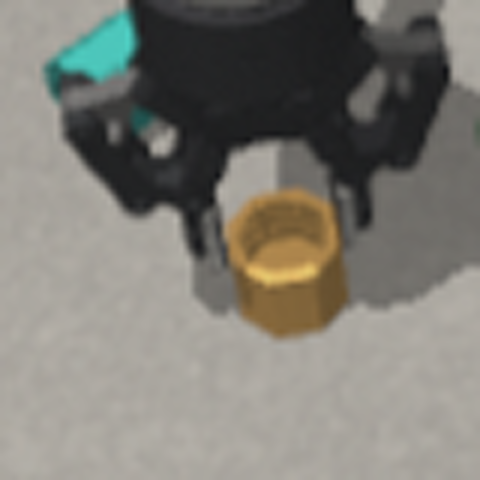

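The cap now stands upright on its closed end with the bore up; the rim centre is at crop (284,228), which is scene (217.3,218). Next I'll work out its position and regrip firmly.

```bash
python3 - <<'E'
from h import *
a=grab_frame("scene")[:,:,::-1]
x,y=205,205
hsv=cv2.cvtColor(a[y:y+35,x:x+28],cv2.COLOR_BGR2HSV)
m=((hsv[...,1]>110)&(hsv[...,0]<35)).astype(np.uint8)
ys,xs=np.nonzero(m);print(xs.min()+x,xs.max()+x,ys.min()+y,ys.max()+y,xs.mean()+x,ys.mean()+y)
print("rim",plane("scene",[(217.3,217.8)],.038),"silh",plane("scene",[(xs.mean()+x,ys.mean()+y)],.021))
print(proj("scene",[[.541,-.2032,.064]]))
s=state();R=s['tool_rot'];c=2*np.arctan2(R[2],R[1]);X=np.array([np.cos(c),np.sin(c)]);Y=np.array([X[1],-X[0]])
for C in(plane("scene",[(217.3,217.8)],.038)[0,:2],plane("scene",[(xs.mean()+x,ys.mean()+y)],.021)[0,:2]):
    d=C-s['tool_pos'][:2];print("dx dy units",d@X/.6,d@Y/.6)
E
```

```text
208 227 212 235 217.56 223.13333333333333
rim [[ 0.53186076 -0.20235045  0.038     ]] silh [[ 0.5348016  -0.20350268  0.021     ]]
[[216.05555049 214.43655189]]
dx dy units 0.01415339981806136 0.002230954168743843
dx dy units 0.009433741778150729 -0.00010066138131050299
```

>>> move_arm:
  targets:
    - [[58,0,0,0,0],[62,0,0,0,0],[62,0.015,0,0,0],[62,0,0,0.032,0],[62,0,0,0.032,0]]

```text
time: 7.58
tool_pos: [0.5316, -0.2043, 0.0316]
tool_rot: [0.001, -0.043, 0.999, -0.001]
contact_force: [-0.5, 0.5, -0.5]
gripper_width: 0.622
grasp_force: 0.0
```

>>> move_arm:
  targets:
    - [[56,0,0,0,0],[52,0,0,0,0],[50,0,0,0,0],[47,0,0,0,0],[40,0,0,0,0]]

```text
time: 8.0
tool_pos: [0.5316, -0.2039, 0.0316]
tool_rot: [0.001, -0.043, 0.999, -0.0]
contact_force: [-0.7, 0.4, -0.1]
gripper_width: 0.479
grasp_force: 62.6
```

>>> move_arm:
  targets:
    - [[30,0,0,0,0],[30,0,0,0,0],[30,0,0,0,0]]

```text
time: 8.25
tool_pos: [0.5317, -0.2039, 0.0316]
tool_rot: [0.0, -0.043, 0.999, -0.0]
contact_force: [-1.3, 0.5, 3.6]
gripper_width: 0.483
grasp_force: 62.9
```

```bash
python3 - <<'E'
from h import *
s=state();print(s['tool_pos'],s['contact_force'],s['grasp_force'],s['gripper_width'])
a=grab_frame("scene")[:,:,::-1]
cv2.imwrite('pics/c5.png',cv2.resize(a[180:260,170:250],(480,480),interpolation=2))
E
```

```text
[ 0.53166405 -0.20388704  0.03159167] [-1.32912523  0.47840634  3.64261648] 62.90023762732744 0.4834697025055899
```

View pics/c5.png

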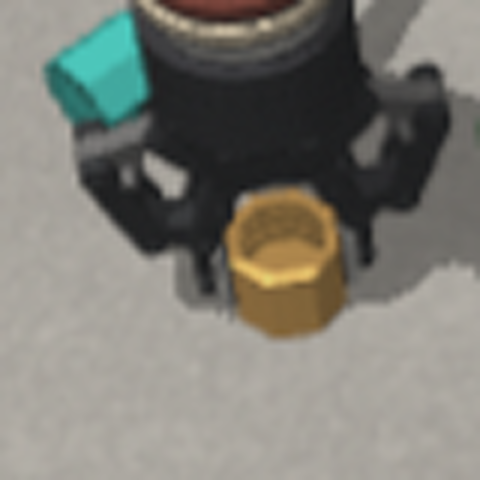

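The cap is held firmly on two flats, upright, bore up. I'll lift clear.

>>> move_arm:
  targets:
    - [[30,0,0,-0.015,0],[30,0,0,-0.03,0],[30,0,0,-0.035,0],[30,0,0,-0.035,0],[30,0,0,-0.035,0]]

```text
time: 8.72
tool_pos: [0.5306, -0.2032, 0.121]
tool_rot: [-0.001, -0.043, 0.999, 0.0]
contact_force: [0.3, -0.2, -2.7]
gripper_width: 0.479
grasp_force: 62.2
```

>>> move_arm:
  targets:
    - [[30,0,0,-0.035,0],[30,0,0,-0.035,0],[30,0,0,-0.03,0],[30,0,0,-0.015,0],[30,0,0,0,0]]

```text
time: 9.13
tool_pos: [0.5323, -0.2042, 0.1924]
tool_rot: [0.002, -0.043, 0.999, -0.001]
contact_force: [-0.6, -1.0, -2.8]
gripper_width: 0.483
grasp_force: 62.2
```

>>> move_arm:
  targets:
    - [[30,0,0,0,0],[30,0,0,0,0],[30,0,0,0,0],[30,0,0,0,0],[30,0,0,0,0]]

```text
time: 9.55
tool_pos: [0.5308, -0.2034, 0.1885]
tool_rot: [-0.001, -0.043, 0.999, 0.001]
contact_force: [0.9, -1.2, -3.5]
gripper_width: 0.481
grasp_force: 62.2
```

```bash
python3 - <<'E'
from h import *
s=state();print(s['tool_pos'],s['contact_force'],s['grasp_force'],s['gripper_width'],s['time'])
a=grab_frame("scene")[:,:,::-1]
u,v=proj("scene",[s['tool_pos']])[0].astype(int);print(u,v)
k=cv2.resize(a[max(v-50,0):v+60,u-55:u+55],(480,480),interpolation=2)
cv2.imwrite('pics/c6.png',np.hstack([k,cv2.resize(a[0:400,160:480],(320,480))[:,:]]))
E
```

```text
[ 0.53075071 -0.20337665  0.18847479] [ 0.88638392 -1.24654604 -3.50068123] 62.19614715781063 0.48075600761084314 9.55
209 174
```

View pics/c6.png

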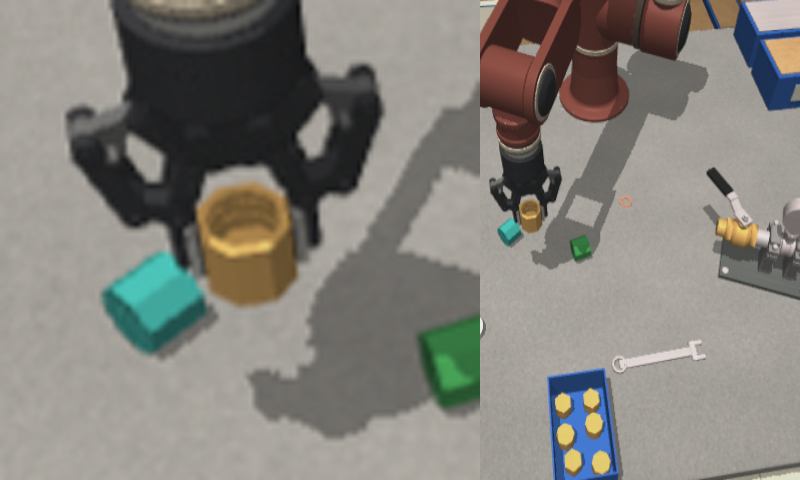

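The cap is held bore up, with its bottom about 155 mm clear of the bench (crop (247,240)) and the weight reading about 3 N. The valve lever is still at half open, and the washer, wrench and decoy caps are undisturbed. I'm handing it in.

```bash
python3 -c "
from plant import job;print(job.job_done())"
```

```text
the job is handed in; nothing more can be done
None
```

I handed the job in: the valve lever is at half open (measured about 45.7°), and the brass cap is held bore up about 155 mm clear of the bench, with the washer, wrench and tape never handled.

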